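# Load a blank past the spring catch of a fixture

## Task

Load the aluminium blank into the fixture without picking it up: press the yellow spring plate down with the fingertips so that its two steel teeth drop out of the way, and while holding it down push the blank along the channel, over the teeth, up to the blue end stop. Then let the plate spring up so that the teeth stand behind the blank and lock it in. Leave the two collets and the collet nut alone.

Things in the scene. Friction and masses are not known exactly. Their poses are not given: they have to be found in the camera images.
- loading_fixture: Fixed fixture: a straight open-topped channel 122 mm wide (x), 227 mm long (y). Origin on the table, mid-width, on the line of the catch teeth; +y runs along the channel, the way the blank must be pushed; z up. Rear end open at y = -155 mm. Side guides: inner faces x = +/-51, outer +/-59, tops z = 42. Inside them two rails, |x| 41.5 to 51, tops z = 28, carry the blank's ends.
- stop_face (a point): Centre of the lower edge of the end stop's face, level with the rail tops: fixture x = 0, y = +54, z = 28 mm. The blue end stop fills the channel's width from y = +54 to +72; its top is at z = 50 mm. Fully home, the blank's front face touches it and the blank's centre is at fixture y = +31.5 mm.
- blank: Loose aluminium block, 100 mm (x, across the channel) by 45 mm (y, along it) by 26 mm high, 0.2 to 0.42 kg. Origin: centre of the underside, lying on the rails at z = 28 mm and bridging the yellow plate; 1 mm play to each side guide. At the start its centre is at fixture y = -34 to -58 mm, so at least 68 mm of the plate lies bare behind it. It is clear of the teeth from y = +27.5 mm.
- catch (a joint): Travel of the yellow spring plate with its teeth, straight down, m: 0 = up, 0.012 = fully down (hard stop). About 2.6 N starts it moving, about 6.2 N holds it fully down; it springs up when let go. It stays level wherever it is pressed. Fingertips can slide along its smooth top while pressing.
- press_plate (a point): Point on the yellow plate's top face, at fixture x = 0, y = -110 mm; z = 26 mm with the plate up, 14 mm fully down. The plate lies between the rails, 80 mm wide (|x| < 40), from fixture y = -149 to +16 mm.
- teeth (a point): Point midway between the plate's two steel teeth, level with their tops: fixture x = 0, y = 0, z = 36 mm with the plate up. The teeth are at |x| 31 to 40, y -5 to +5 mm, with vertical faces; tops 8 mm above the rails when up, 4 mm below when fully down: the blank passes only if the plate is down more than 8 mm. Between them 62 mm of bare plate lets the fingertips follow the blank through.
- collet_1: Grey steel collet standing on the table beyond the end stop, 32 mm across, 42 mm high; origin at the centre of its underside. Leave alone.
- collet_2: A second collet of the same kind. Leave alone.
- collet_nut: Dark steel collet nut lying on the table beyond the end stop, 54 mm across, 24 mm high; origin at the centre of its underside. Leave alone.
Mind the look-alikes: they are no part of the job. There is more than one size of the blank; the one meant has the size given above.

How it is judged:
By the outcome, as a careful person would: the job done as asked, in the order asked, and still so for the second after the job is handed in, with the robot touching nothing.
It also fails if it takes over 38 s, if anything falls off the work surface, if the arm or the gripper's body presses on something with over 40 N, if the wrist force passes 120 N, or if a joint passes its speed limit or range.

## Robot

A 6-joint arm with a two-finger parallel gripper is mounted at the origin on a cart in front of the work surface, level with it; the furniture and walls round the work are solid. World frame = base frame: x ahead of the robot, y to its left, z up, the work surface at z = 0. Lengths are in mm, angles in rad, forces in N, time in s.
With the tool pointing down it reaches from about 300 to 775 mm from the base axis. Payload 14.6 kg.
Tool frame: the origin (TCP) lies on the centre line of the jaws, within the pads' length; the fingertips stand 19 mm ahead of it and the grasp point (between the pads) is the TCP (bot.tip_reach is the distance from the TCP to the fingertips, in mm); z points along the fingers, y is the line along which they close (so a half turn about z gives the same grasp; the last joint's range is limited). The gripper opens to 85 mm and grips with 20 to 120 N. Pads are 22 mm wide; open, the fingers measure 114 mm over their backs; the gripper's body (76 mm by 85 mm) begins 54 mm behind the grasp point. The pads swing forward as they close: fully open they stand 13 mm farther back than shut.
Start: joints at [1.223, 0.3, 1.521, -0, 1.321, -0.067], TCP at [152.416, 528.45, 250.281] pointing down, gripper open.
Joint ranges: [-3.03, 3.03], [-0.79, 2.21], [0.23, 2.52], [-1.04, 4.18], [0, 3.07], [-2.55, 2.55]. Speed limits (rad/s): [2.22, 2.22, 2.57, 3.14, 3.14, 3.14].

## Interface

Orientations are given as a unit quaternion [w, x, y, z].
In Python, from rig import bot gives the robot as it stands. Calls block until the motion is done:
- bot.move_to(position, orientation): joint-space move of the TCP to a pose.
- bot.servo_line(position, attitude=None, speed=150, until_force=None): straight line of the TCP; attitude=None keeps the orientation; speed is the mean speed in mm/s. With until_force (N) it stops when the force on the tool has changed by that much, and returns True; else False.
- bot.move_joints(angles): joint-space move.
- bot.move_gripper(opening, grip_force=None): finger opening in mm; grip_force is the grip in N (None keeps the last); returns when the fingers have stopped.
- bot.dwell(seconds).
- bot.ik(position, orientation): joint angles nearest the present ones, or None.
- bot.read_state(): the state.
- bot.read_camera(name): name is "scene" or "side" or "wrist"; returns a dict with "image" (400x640x3 uint8, blue, green, red), "depth" (400x640 float32, mm along the optical axis (not along the pixel's ray), 0 where there is no reading), "fovy" (degrees; the focal length in pixels is half the picture's height over the tangent of half this angle, whatever the lens; pixels are square), "cx", "cy" (the principal point, pixels), "eye" and "attitude" of the camera in the world; the wrist camera has in their place "mount" (4x4, takes a point from camera to tool coordinates, whose origin is the TCP and whose axes are the flange's). Camera axes: x right, y down, z forward; pixel columns grow to the right and rows downward; lengths in mm; the calibration is good to about 2 mm. A picture is of the moment at which its call begins: read the wrist's pose just before it.
A pose or a line that the arm cannot do raises bot.MotionError and nothing moves.
- bot.finish_job(): hands the job in; it is judged then, once.
The state is a dict: "clock": time; "joint_positions": joint angles; "qvel": joint speeds; "effort": joint torques, N m; "ee_pos": TCP position; "tool_rot": TCP orientation; "ft_force": force on the tool from outside, world axes, zero at the start; "moment": the same for the moment, N m; "grip_width": finger opening in mm; "grip_force": force on a finger pad.
Only numpy, scipy, OpenCV 4.12 (cv2) and the standard library are available. Lean on these libraries where they do the work, as an engineer would, in place of code of your own. Each camera call takes 0.05 s, during which the arm holds its last target. There are 200 camera calls.

## Working session

There is one attempt and no reset: what is moved stays moved. The work goes in short steps, each a Python script; the robot and the scene stay as the last script left them, time stands still between calls to the robot, and variables do not carry over. Pictures are saved under pics/ and viewed, at most 10 in all, crops included, and the job is handed in when it is done.

```bash
ls; mkdir -p pics
cat > h.py <<'E'
import numpy as np, cv2
from scipy.spatial.transform import Rotation as R
from rig import bot
def rot(a):
    a=np.array(a,float)
    return a if a.shape==(3,3) else R.from_quat(a[[1,2,3,0]]).as_matrix()
def cloud(c,Rw=None,t=None):
    f=200/np.tan(np.radians(c['fovy'])/2); d=c['depth']
    v,u=np.mgrid[0:d.shape[0],0:d.shape[1]]
    P=np.stack([(u-c['cx'])*d/f,(v-c['cy'])*d/f,d],-1)
    if Rw is None: Rw,t=rot(c['attitude']),np.array(c['eye'])
    return P@Rw.T+t
E
python3 - <<'E'
from h import *
import pickle
s=bot.read_state(); print(s)
for n in ('scene','side','wrist'):
    c=bot.read_camera(n); pickle.dump(c,open(n+'.pkl','wb')); cv2.imwrite(f'pics/{n}0.png',c['image'])
    print(n,{k:v for k,v in c.items() if k not in('image','depth')})
E
```

```text
pics
{'clock': 0.0, 'joint_positions': array([ 1.22339871e+00,  3.00515893e-01,  1.52158704e+00,  1.24279162e-05,
        1.32070628e+00, -6.66051566e-02]), 'qvel': array([-0.00025918, -0.00082949,  0.00207759, -0.00029299,  0.00039958,
        0.00085346]), 'effort': array([ 1.19468303e-03, -5.43500948e+01, -3.61795878e+01, -2.69487703e-05,
        4.03249695e-03, -1.28480394e-05]), 'ee_pos': array([152.34451261, 528.25783887, 249.69420864]), 'tool_rot': array([-1.30908646e-04,  1.39936955e-01,  9.90160229e-01, -5.94056787e-04]), 'ft_force': array([-0.22068241, -0.63961152,  0.11075656]), 'moment': array([-0.00993353,  0.00478942,  0.01768816]), 'grip_force': 0.0, 'grip_width': 85.35311338589536}
scene {'fovy': 42.1448876748966, 'cx': 323.147895623304, 'cy': 200.53325475140352, 'eye': array([  89.81520671, -163.30063738,  782.02510314]), 'attitude': array([-0.33323085,  0.8949666 , -0.27560561,  0.10969745])}
side {'fovy': 44.62829585153283, 'cx': 311.62790717215444, 'cy': 194.18102231420008, 'eye': array([ 243.71224974, 1000.39008693,  529.56520675]), 'attitude': array([ 0.07418131, -0.13389761,  0.87585235, -0.45765842])}
wrist {'fovy': 69.82950688782748, 'cx': 315.9229895578201, 'cy': 203.45512518534207, 'mount': array([[ 3.24581637e-04, -9.60015968e-01, -2.79945057e-01,
         7.16969499e+01],
       [ 9.99998506e-01, -1.63763034e-04,  1.72103871e-03,
        -9.68517405e-01],
       [-1.69806929e-03, -2.79945198e-01,  9.60014481e-01,
        -1.23409276e+02],
       [ 0.00000000e+00,  0.00000000e+00,  0.00000000e+00,
         1.00000000e+00]])}
```

View pics/scene0.png

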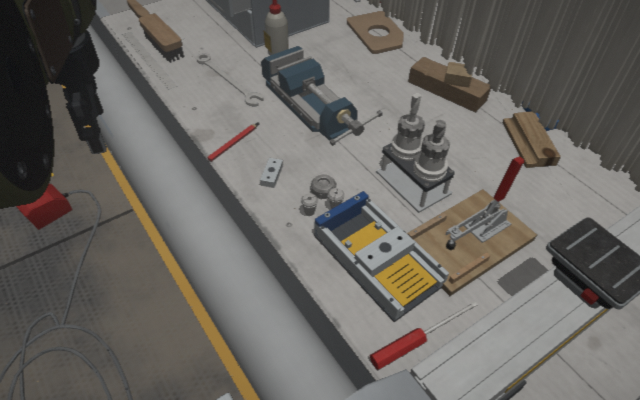

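View pics/side0.png

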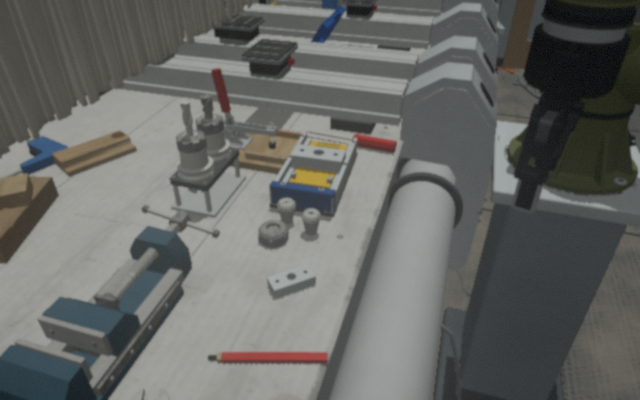

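The scene view shows the fixture around (380,255). Its blue stop is at (343,210), the yellow plate's slotted rear at (407,283), and the blank in the channel at (388,250). There are two blank-like blocks: one at (388,250) in the channel, and a smaller one at (271,172) loose on the table. The one in the channel fits, because it spans the 102 mm between the guides. I'll confirm its size by measurement and with a crop.

```bash
cat > m.py <<'E'
from h import *
import pickle
c=pickle.load(open('scene.pkl','rb')); P=cloud(c); im=c['image']; hsv=cv2.cvtColor(im,cv2.COLOR_BGR2HSV)
H,S,V=cv2.split(hsv)
roi=np.zeros(H.shape,bool); roi[180:320,300:455]=1
blue=roi&(H>100)&(H<130)&(S>120)&(c['depth']>0)
yel=roi&(H>18)&(H<30)&(S>150)&(c['depth']>0)
def pl(n,m):
    q=P[m]; print(n,m.sum(),'z pct',np.percentile(q[:,2],[5,25,50,75,95]).round(1)); return q
pl('blue',blue); y=pl('yellow',yel)
b=blue&(abs(P[...,2]-50)<4); q=P[b][:,:2].astype(np.float32); r=cv2.minAreaRect(q); print('stop top',r, cv2.boxPoints(r).round(1).tolist())
r=cv2.minAreaRect(y[:,:2].astype(np.float32)); print('yel',cv2.boxPoints(r).round(1).tolist())
t=roi&(abs(P[...,2]-54)<4)&~blue; n,l,st,_=cv2.connectedComponentsWithStats(t.astype(np.uint8))
for i in range(1,n):
    if st[i,4]>100: r=cv2.minAreaRect(P[l==i][:,:2].astype(np.float32)); print('z54',st[i],r,np.median(P[l==i][:,2]), cv2.boxPoints(r).round(1).tolist())
g=roi&(abs(P[...,2]-42)<3); n,l,st,_=cv2.connectedComponentsWithStats(g.astype(np.uint8))
for i in range(1,n):
    if st[i,4]>60: r=cv2.minAreaRect(P[l==i][:,:2].astype(np.float32)); print('z42',st[i],r)
# lookalike
roi2=np.zeros(H.shape,bool); roi2[155:190,255:288]=1
t=roi2&(P[...,2]>10); r=cv2.minAreaRect(P[t][:,:2].astype(np.float32)); print('alike',r,np.median(P[t][:,2]))
cv2.imwrite('pics/crop.png',cv2.resize(im[150:330,250:450],None,fx=3.3,fy=3.3,interpolation=cv2.INTER_CUBIC))
E
python3 m.py
```

```text
blue 405 z pct [35.3 48.6 49.8 50.7 51.9]
yellow 2180 z pct [24.  25.3 26.1 27.  28.3]
stop top ((478.3609924316406, 324.4897155761719), (112.81315612792969, 18.000917434692383), 2.0339884757995605) [[421.70001220703125, 331.5], [422.29998779296875, 313.5], [535.0999755859375, 317.5], [534.4000244140625, 335.5]]
yel [[442.6000061035156, 277.8999938964844], [448.0, 111.69999694824219], [529.2000122070312, 114.30000305175781], [523.7999877929688, 280.5]]
z54 [ 355  226   60   46 1268] ((484.9071044921875, 206.0426483154297), (100.94779205322266, 46.552371978759766), 2.7710678577423096) 54.10841268223169 [[433.3999938964844, 226.89999389648438], [435.6000061035156, 180.39999389648438], [536.4000244140625, 185.1999969482422], [534.2000122070312, 231.6999969482422]]
z42 [328 188  16  13 130] ((492.7842102050781, 365.0766296386719), (29.22647476196289, 28.693090438842773), 18.65629005432129)
z42 [302 193  16  13 136] ((444.6065979003906, 380.4249572753906), (28.79995346069336, 28.499755859375), 86.66741180419922)
z42 [315 198  86 112 886] ((484.3780822753906, 219.4313201904297), (119.50537109375, 225.32540893554688), 2.5038070678710938)
z42 [401 240  48  36 224] ((535.9765625, 150.8216552734375), (42.087730407714844, 82.74282836914062), 16.06386947631836)
alike ((260.01190185546875, 194.08718872070312), (790.2747192382812, 47.30530548095703), 61.10948944091797) 17.367669878466018
```

View pics/crop.png

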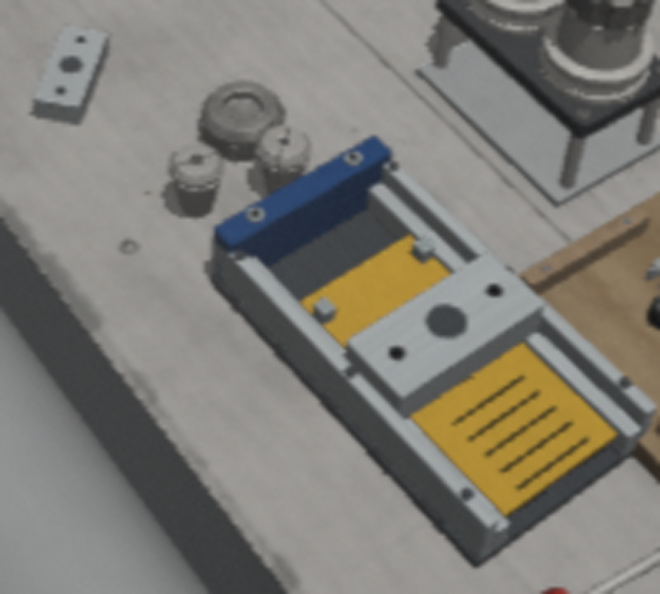

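The crop confirms it. The block bridging the yellow plate measures 101 x 46.5 mm with its top at z=54, which matches the blank. The loose block near (70,75) in the crop is clearly smaller. Next I move above the bare plate and refine with the wrist camera.

```bash
cat >> h.py <<'E'
TH=np.radians(2.4); O=np.array([482.5,261.5])
def F(x,y):
    c,s=np.cos(TH),np.sin(TH); return O+np.array([c*x-s*y,s*x+c*y])
def quat(sgn):  # tool z down, tool x along sgn*fixture y
    ex=sgn*np.array([-np.sin(TH),np.cos(TH),0]); ez=np.array([0,0,-1.]); ey=np.cross(ez,ex)
    q=R.from_matrix(np.c_[ex,ey,ez]).as_quat(); return q[[3,0,1,2]]
E
python3 - <<'E'
from h import *
import pickle
p=[*F(0,-112),190]
for s in(1,-1): print(s,bot.ik(p,quat(s)))
s=-1 if bot.ik(p,quat(-1)) is not None else 1
j=[bot.ik([*F(0,y),z],quat(s)) for y,z in((-112,33),(0,33),(0,150))]; print(j)
bot.move_to(p,quat(s)); bot.move_gripper(12,20)
st=bot.read_state(); c=bot.read_camera('wrist'); print(st['clock'],st['ee_pos'],st['joint_positions'].round(2),st['grip_width'],bot.tip_reach,st['ft_force'])
pickle.dump((st,c),open('w1.pkl','wb')); cv2.imwrite('pics/w1.png',c['image'])
M=np.array(c['mount']); Rt=rot(st['tool_rot']); P=cloud(c,Rt@M[:3,:3],Rt@M[:3,3]+st['ee_pos'])
im=c['image']; H,S,V=cv2.split(cv2.cvtColor(im,cv2.COLOR_BGR2HSV)); ok=c['depth']>0
for n,m,z in(('yel',(H>18)&(H<30)&(S>150),26),('blue',(H>100)&(H<130)&(S>120),50)):
    m=m&ok&(abs(P[...,2]-z)<6)
    if m.sum()>50: print(n,m.sum(),np.median(P[m][:,2]),cv2.boxPoints(cv2.minAreaRect(P[m][:,:2].astype(np.float32))).round(1).tolist())
d=np.linalg.norm(P[...,:2]-F(0,-55),axis=-1)<70
m=ok&d&(abs(P[...,2]-54)<3); r=cv2.minAreaRect(P[m][:,:2].astype(np.float32)); print('blank',r,np.median(P[m][:,2]))
E
```

```text
1 [ 2.26047167e-01  2.70353518e-01  1.70614364e+00 -4.44089210e-16
  1.16509549e+00  1.84159265e-01]
-1 None
[array([ 2.26047167e-01,  5.08480425e-01,  1.80557466e+00, -4.44089210e-16,
        8.27537568e-01,  1.84159265e-01]), array([ 4.29916691e-01,  5.74622648e-01,  1.69270715e+00, -4.44089210e-16,
        8.74262856e-01,  3.88028789e-01]), array([ 4.29916691e-01,  4.00120736e-01,  1.63271121e+00, -4.44089210e-16,
        1.10876070e+00,  3.88028789e-01])]
2.6833 [487.18261982 149.60053425 190.00202908] [0.23 0.27 1.71 0.   1.17 0.18] 12.151864038356203 19.0 [ 0.2116591  -0.28199233  0.09732997]
yel 8582 25.839452034877013 [[442.0, 276.8999938964844], [449.8999938964844, 114.69999694824219], [528.2999877929688, 118.5], [520.4000244140625, 280.70001220703125]]
blank ((484.5043029785156, 207.3459930419922), (100.34251403808594, 44.16569519042969), 2.39595103263855) 53.79626513494168
```

View pics/w1.png

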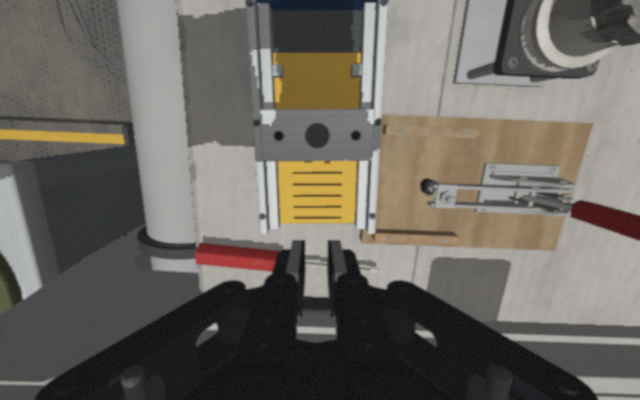

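The wrist view shows the fingertips (290–340, 245) lined up with the plate (280–357, y 160–222), which is free of obstructions. The blank is at (317,135) at world (484.5, 207.3), with a yaw of 2.4°. Refined origin ≈ (482.4, 263.5). Next I press the plate down.

```bash
sed -i 's/O=np.array(\[482.5,261.5\])/O=np.array([482.4,263.5])/' h.py
python3 - <<'E'
from h import *
def rep(n): s=bot.read_state(); print(n,round(s['clock'],2),s['ee_pos'].round(2),s['ft_force'].round(2)); return s
bot.servo_line([*F(0,-113),55],quat(1),speed=120); rep('above')
print(bot.servo_line([*F(0,-113),28],speed=15,until_force=12)); rep('down')
bot.dwell(0.3); rep('hold')
E
```

```text
above 4.01 [487.46 150.69  55.61] [0.12 0.33 0.16]
True
down 5.34 [487.24 150.62  33.21] [-2.83 -1.18  9.57]
hold 5.64 [487.25 150.62  33.23] [-3.34 -1.36  9.5 ]
```

The tip bottomed at z≈14 with 9.5 N, so the plate is fully down. Now the push, in stages.

Run:
```python
from h import *
def rep(n): s=bot.read_state(); print(n,round(s['clock'],2),s['ee_pos'].round(2),s['ft_force'].round(2)); return s
for y in (-95,-60,-30):
    h=bot.servo_line([*F(0,y),32.6],speed=40,until_force=25); rep((y,h))
    if h: break
import pickle
st=bot.read_state(); c=bot.read_camera('scene'); cv2.imwrite('pics/push.png',cv2.resize(c['image'][160:330,270:470],None,fx=3,fy=3))
```

```text
(-95, False) 6.24 [487.11 168.56  33.23] [-0.45 -1.96  9.48]
(-60, False) 7.27 [485.69 203.11  33.26] [ 0.43 -6.79  9.8 ]
(-30, False) 8.17 [484.43 233.11  33.28] [ 0.24 -6.18 10.89]
```

View pics/push.png

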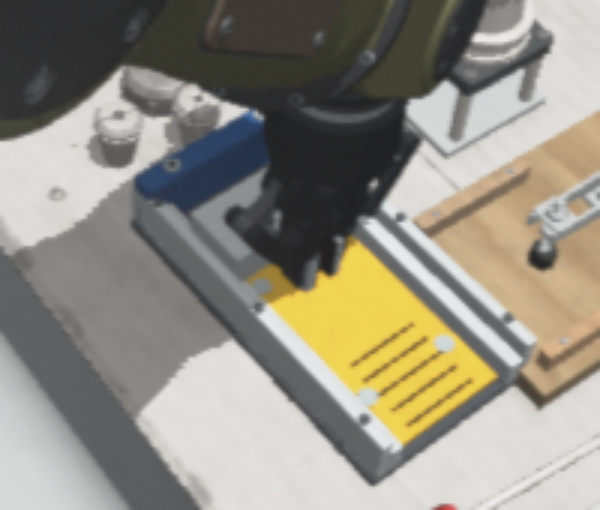

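The plate is down and the blank is riding ahead of the fingertips (at about (310,275) in the crop), between the teeth. I'll push on to the stop, back off slightly while still pressing, then lift.

Run:
```python
from h import *
def rep(n): s=bot.read_state(); print(n,round(s['clock'],2),s['ee_pos'].round(2),s['ft_force'].round(2)); return s
h=bot.servo_line([*F(0,8),32.6],speed=30,until_force=15); s=rep(h); bot.dwell(.2); s=rep('hold')
print('fixture y',(s['ee_pos'][:2]-O)@[-np.sin(TH),np.cos(TH)])
```

```text
True 9.12 [483.38 260.74  33.39] [-0.52 -3.9   7.08]
hold 9.32 [483.38 260.74  33.43] [-0.1  -3.16  6.3 ]
fixture y -2.797573554121204
```

Contact came at y=-2.8 against -2 expected. I'll check it with a second, firmer push and more downward preload.

Run:
```python
from h import *
def rep(n): s=bot.read_state(); print(n,round(s['clock'],2),s['ee_pos'].round(2),s['ft_force'].round(2),'fy',round((s['ee_pos'][:2]-O)@[-np.sin(TH),np.cos(TH)],2)); return s
bot.servo_line([*F(0,-2.8),32.2],speed=20); rep('press')
h=bot.servo_line([*F(0,8),32.2],speed=15,until_force=20); rep(h)
s=bot.read_state(); y=(s['ee_pos'][:2]-O)@[-np.sin(TH),np.cos(TH)]
bot.servo_line([*F(0,y-3),32.2],speed=20); rep('backed')
c=bot.read_camera('wrist'); cv2.imwrite('pics/home.png',c['image'])
```

```text
press 9.57 [483.31 260.74  33.26] [-1.65 -3.46 15.69] fy -2.8
True 9.88 [483.45 260.69  33.37] [ 1.07 -3.15  6.36] fy -2.85
backed 10.19 [483.58 258.75  33.32] [-0.77  6.3  10.4 ] fy -4.79
```

View pics/home.png

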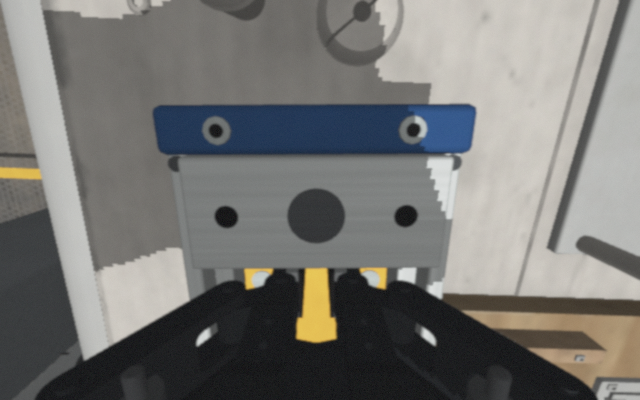

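The blank (rows 155–268) sits against the blue stop (rows 105–153), and the teeth at (262,278) and (370,278) are behind it. I lift straight up to release the plate and verify.

Run:
```python
from h import *
s=bot.read_state(); p=s['ee_pos']
bot.servo_line([p[0],p[1],60],speed=50)
bot.servo_line([p[0],p[1],140],speed=120)
bot.move_to([*F(0,-80),210],quat(1)); bot.dwell(.3)
s=bot.read_state(); print(s['clock'],s['ft_force'])
c=bot.read_camera('wrist'); M=np.array(c['mount']); Rt=rot(s['tool_rot']); P=cloud(c,Rt@M[:3,:3],Rt@M[:3,3]+s['ee_pos']); ok=c['depth']>0
L=(P[...,:2]-O); fx=L@[np.cos(TH),np.sin(TH)]; fy=L@[-np.sin(TH),np.cos(TH)]; z=P[...,2]
H,S,V=cv2.split(cv2.cvtColor(c['image'],cv2.COLOR_BGR2HSV))
b=ok&(abs(z-54)<2)&(abs(fx)<48)&(abs(fy-31)<40)&(S<100); print('blank fy',np.percentile(fy[b],[1,99]),'z',np.median(z[b]),cv2.minAreaRect(P[b][:,:2].astype(np.float32)))
t=ok&(abs(z-36)<2)&(abs(fx)<42)&(abs(fy)<12); print('teeth',t.sum(),np.percentile(fy[t],[2,98]),np.median(z[t]))
y=ok&(H>18)&(H<30)&(S>150)&(abs(fx)<38); print('plate z',np.median(z[y]))
cv2.imwrite('pics/end.png',cv2.resize(c['image'][:300,180:480],None,fx=2,fy=2))
```

```text
12.5583 [-0.3003077   0.00906803  0.28432488]
blank fy [ 8.88316053 62.6019349 ] z 53.883127931434984 ((480.8255310058594, 301.2549743652344), (95.96923828125, 58.058006286621094), 2.465761661529541)
teeth 202 [-5.04699553  4.45560671] 35.629172400416365
plate z 25.73485254362035
```

View pics/end.png

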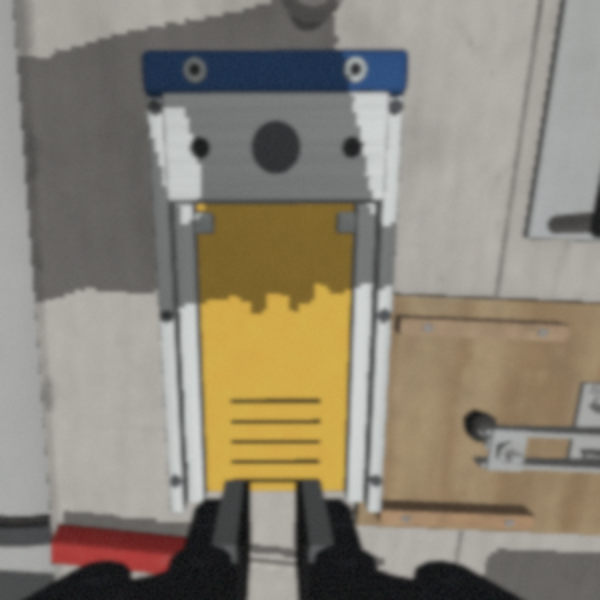

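The blank touches the blue stop at row 95. Its rear edge (row 202, y≈+8.9 mm) is ahead of the raised teeth at (203,222) and (347,222), which measure z≈36. The plate is back up at z≈26.

```bash
python3 -c "
from rig import bot
print(bot.finish_job())"
```

```text
the job is handed in; nothing more can be done
None
```

The blank is loaded against the blue end stop and locked in by the raised teeth. The arm is clear, the collets and nut were left alone, and the job was handed in at about 12.6 s on the robot's clock.

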